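Raise the caddy's telescoping handle and hold it up

ROBOT

A 6-joint arm with a two-finger parallel gripper is mounted at the origin on the work surface. World frame = base frame: x ahead of the robot, y to its left, z up, the work surface at z = 0. Lengths are in mm, angles in rad, forces in N, time in s.
With the tool pointing down it reaches from about 350 to 975 mm from the base axis. Payload 7.1 kg.
Tool frame: the origin (TCP) lies between the finger pads; the fingertips stand 8 mm ahead of it and the grasp point (between the pads) lies 11 mm behind it (ctrl.tips_ahead is the distance from the TCP to the fingertips, in mm); y points along the fingers, z is the direction in which the jaws open and shut, and the axes are right-handed (so a half turn about y gives the same grasp; the last joint's range is limited). The gripper opens to 88 mm and grips with 3 to 60 N. Pads are 20 mm wide; open, the fingers measure 115 mm over their backs; the gripper's body (75 mm by 178 mm) begins 61 mm behind the grasp point.
Start: joints at [-1.215, 0.423, 1.63, -0, 1.089, -0.019], TCP at [228.82, -581.589, 230.675] pointing down, gripper open.
Joint ranges: [-3, 3], [-0.9, 2.11], [0.09, 2.58], [-1.31, 4.45], [0.11, 2.69], [-2.54, 2.54]. Speed limits (rad/s): [2.39, 2.39, 3.01, 3.14, 3.14, 3.14].

INTERFACE

Orientations are given as a rotation vector (axis times angle).
In Python, from workcell import ctrl gives the robot as it stands.
- The arm moves only by the shell command python3 -m creep 'ROWS'. ROWS is JSON, a list of rows, each an object of numbers: "tx", "ty", "tz": the shift along the world's x, y, z in mm; "rx", "ry", "rz": the turn, a rotation vector about the world's x, y, z in rad; "fingers": the closure in counts, from 0 (fully open) to 255 (shut). A call has 1 to 10 rows; each row is the pose to reach, as a shift and turn from the pose commanded when the call began; what a row does not reach only later rows make up. A row lasts 1/8 s, in which the tool goes at most 62.5 mm and 10.7 degrees, less where a joint would pass 70% of its speed; a pose out of reach is approached as far as the arm can. A call with a gripper value outside its range is refused whole. The fingers move at their own pace and stop on an object; the grip force is fixed at half the most. Time passes only in rows, so rows that repeat a pose let the fingers close. It gives the time, the measured TCP pose, the force and the opening at its end, in the units of the state.
- ctrl.get_obs(): the state, without advancing time (a new reading comes with each control period).
- ctrl.get_image(name): name is "scene" or "side" or "wrist"; returns a dict with "pixels" (400x640x3 uint8, blue, green, red), "intrinsics" (3x3 intrinsics, pixels), "rvec" (rotation vector, rad) and "tvec" (3), from world to camera coordinates, as OpenCV has them. Camera axes: x right, y down, z forward; pixel columns grow to the right and rows downward; lengths in mm; the calibration is good to about 2 mm. The wrist camera is an equidistant fisheye: a pixel r from the principal point sees the ray r / f radians off the axis. A picture is of the moment at which its call begins. There is no depth.
- ctrl.close_job(): hands the job in, once; it reports no verdict.
The state is a dict: "t": time; "qpos": joint angles; "qvel": joint speeds; "joint_torque": joint torques, N m; "ee_pos": TCP position; "orientation": TCP orientation; "ft_force": force on the tool from outside, world axes, zero at the start; "moment": the same for the moment, N m; "width": finger opening in mm.
Only numpy, scipy, OpenCV 4.12 (cv2) and the standard library are available. Lean on these libraries where they do the work, as an engineer would, in place of code of your own. Each camera call takes 0.05 s, during which the arm holds its last target.

TASK

Take the toy car off the caddy's tray and stand it on its wheels on the bare table, well clear of the caddy. Then pinch the push button in the middle of the caddy's grip bar, pull the telescoping handle up past its first stop to its second, and lift the caddy level, a few centimetres clear of the table. Finish holding it there by the extended handle, without letting go, and leave the clip board, the pencil tin and the cup where they are.

Things in the scene. Friction and masses are not known exactly. Their poses are not given: they have to be found in the camera images.
- caddy: Burgundy plastic caddy, loose, 0.7 kg in all, 170 (its x) x 240 (y) mm, walls 87 mm high. Origin: centre of underside, z up. Spine along y in the middle: 24 mm thick (x), 98 mm high. On the -x side a deep pocket with two fixed bottles (80 mm high) at y -88 and +88 mm. The handle: tubes at y -50 and +50 mm, bar on top; locked until the button is pressed; pulled locked, it lifts the caddy.
- tray (a point): Centre of the floor of the caddy's shallow tray, on the +x side of the spine: 46 mm along the caddy's x, 78 mm above its underside. The floor spans caddy x from 12 to 80 mm and nearly all its length. The toy car starts here.
- grip (a point): Centre of the black grip bar: 130 long (caddy y), 24 wide (x), 26 high; at caddy x 0, y 0, height 117 mm while down (bar from 104 to 130). Axes as the caddy's; rises with the handle. Pinch from above, closing along the caddy's x, one pad on the button, one on the bar's back: 30 mm before the button goes in, 25 mm after.
- button_face (a point): Centre of the outer face of the grey push button on the +x side of the grip bar: 34 wide (y), 18 high, standing 6 mm proud of the bar, at mid length and mid height of the bar. It is pressed toward the caddy's -x.
- button (a joint): How far the button is pressed, 0 (out) to 0.005 m (in). The spring needs 1.5 N to start and 4 N fully in; the catch is free from 0.0035 m on. It springs out when released; keep it pressed while pulling the handle out of its catch.
- upper_tubes (a joint): How far the upper tubes and grip bar are drawn out of the lower tubes, 0 to 0.06 m (upward). These come first, with a pull of about 1.5 N; 0.06 is the first stop.
- lower_tubes (a joint): How far the lower tubes are drawn out of the caddy, 0 to 0.06 m (upward). They follow after the first stop, total pull about 4 to 5 N; 0.06 is the second stop, the bar then 120 mm higher than at the start. Pulling on lifts the caddy. If let go, the handle slides back down to about 1 cm.
- car: Hard white plastic toy car, boxy, 60 long (its y) x 31 wide over the wheels (x) x 36 mm high, 50 g, loose; wheels do not turn. Origin: centre at wheel-bottom level, z up. Lower body 26 x 60 mm from 5 to 19 mm height, cabin 26 x 42 mm above. Starts on the tray, 40 to 47 mm along the caddy's x, so a finger cannot come down beside the button; can be gripped from above by nose and tail.
- tin: Steel pencil tin, open cylinder about 72 mm across, 100 mm high, loose, origin at centre of underside. Bystander.
- jarrito: Clay cup with one handle, about 76 mm across (handle extra), 85 mm high, loose, origin at centre of underside. Bystander.
- clipboard: Clip board with a steel spring clip, 230 (its x) x 160 x 5 mm (18 mm at the clip), lying loose on the table, origin at centre of underside. Bystander.
There are look-alikes about, which are no part of the job. Several things have the shape of the car; the one meant has the colours described above.

How it is judged (in metres and radians):
On the way, in this order (a step that is already met when the one before it is completed fails the run):
1. the toy car stands on its wheels on the table, let go, clear of the caddy (height (world z) of car below 0.004 m and angle between car's own z axis and vertical below 0.15 rad and horizontal distance between car and caddy above 0.16 m and linear speed of car below 0.03 m/s and contact force between each of the fingers, caddy and car below 0.05 N), for 0.2 s.
2. the fingers press the button in (value of joint button above 0.0035 m and contact force between the fingers and caddy above 1 N), for 0.1 s.
3. the handle has come up to its first stop (value of joint upper_tubes above 0.055 m), for 0.1 s.
At the end, for the whole second after the job is handed in: Fingers hold the caddy (over 2 N), both tube stages within 5 mm of their stops, caddy 15 mm or more above the table, tilt under 0.2 rad, under 0.04 m/s, touching nothing else; car on its wheels on the table (within 4 mm, 0.15 rad), its centre over 160 mm from the caddy's (value of joint each of upper_tubes, lower_tubes above 0.055 m and height (world z) of caddy above 0.015 m and angle between caddy's own z axis and vertical below 0.2 rad and linear speed of caddy below 0.04 m/s and contact force between the fingers and caddy above 2 N and contact force between caddy and car below 0.05 N and contact force between caddy and tin below 0.05 N and contact force between caddy and jarrito below 0.05 N and contact force between caddy and clipboard below 0.05 N and height (world z) of car below 0.004 m and angle between car's own z axis and vertical below 0.15 rad and horizontal distance between car and caddy above 0.16 m); the arm keeps its last pose, push and grip.
It fails at once if the pencil tin was moved by over 30 mm or tipped (distance of tin from where it was at the start of the episode above 0.03 m or angle between tin's own z axis and vertical above 0.5 rad).
It fails at once if the cup was moved by over 30 mm or tipped (distance of jarrito from where it was at the start of the episode above 0.03 m or angle between jarrito's own z axis and vertical above 0.5 rad).
It fails at once if the clip board was moved by over 30 mm (distance of clipboard from where it was at the start of the episode above 0.03 m).
It fails at once if the caddy was tipped (angle between caddy's own z axis and vertical above 0.5 rad).
It also fails if it takes over 51 s, if anything falls off the work surface, if the arm or the gripper's body presses on something with over 40 N, if the wrist force passes 120 N, or if a joint passes its speed limit or range.

## Working session

There is one attempt and no reset: what is moved stays moved. The work goes in short steps, Python scripts to look and compute and a shell command to move; the robot and the scene stay as the last step left them, time stands still between calls to the robot, and variables do not carry over. Pictures are saved under pics/ and viewed, and the job is handed in when it is done.

```bash
mkdir -p pics; ls
cat > h.py <<'E'
import numpy as np, cv2
from workcell import ctrl
def cap(name,fn):
    d=ctrl.get_image(name); im=np.array(d["pixels"]); cv2.imwrite(f"pics/{fn}.png",im)
    np.savez(f"pics/{fn}.npz",im=im,K=np.array(d["intrinsics"]),r=np.array(d["rvec"],float),t=np.array(d["tvec"],float)); return im
def load(fn): return np.load(f"pics/{fn}.npz")
def ray(d,u,v,fish=False):
    K=d["K"];R=cv2.Rodrigues(d["r"])[0];t=d["t"].reshape(3)
    x=(u-K[0,2])/K[0,0];y=(v-K[1,2])/K[1,1]
    if fish:
        th=np.hypot(x,y);s=np.sin(th)/th if th>1e-9 else 1;c=np.array([x*s,y*s,np.cos(th)])
    else: c=np.array([x,y,1.])
    return -R.T@t, R.T@c
def onz(d,u,v,z,fish=False):
    o,r=ray(d,u,v,fish); return o+r*(z-o[2])/r[2]
def proj(d,P,fish=False):
    R=cv2.Rodrigues(d["r"])[0];c=R@np.array(P,float)+d["t"].reshape(3);K=d["K"]
    if fish:
        th=np.arctan2(np.hypot(c[0],c[1]),c[2]);ph=np.arctan2(c[1],c[0]);x,y=th*np.cos(ph),th*np.sin(ph)
    else: x,y=c[:2]/c[2]
    return np.array([K[0,0]*x+K[0,2],K[1,1]*y+K[1,2]])
E
python3 - <<'E'
from h import *
for n in("scene","side","wrist"): cap(n,n+"0")
o=ctrl.get_obs();print(o["t"],o["ee_pos"],o["orientation"],o["width"],ctrl.tips_ahead)
for n in("scene","side","wrist"):
    d=load(n+"0");R=cv2.Rodrigues(d["r"])[0];print(n,-R.T@d["t"].reshape(3),R[2],d["K"][0,0])
E
```

```text
pics
0.15 [ 228.67507723 -581.21885146  230.08929572] [-0.38267312  2.01779145 -2.0154545 ] 87.62259225350957 8.0
scene [1115.97265841 -829.50953419  838.6871865 ] [-0.46335712  0.66497586 -0.58575361] 435.1667854894754
side [ 367.54119227 -645.05186826  859.81217537] [ 0.17276764  0.63176913 -0.75565807] 362.78438059029634
wrist [ 305.45816967 -551.14974886  384.41013149] [-0.27795345 -0.10746354 -0.95456454] 309.70691628693146
```

```bash
sleep 1
```

```text
(no output)
```

View pics/scene0.png

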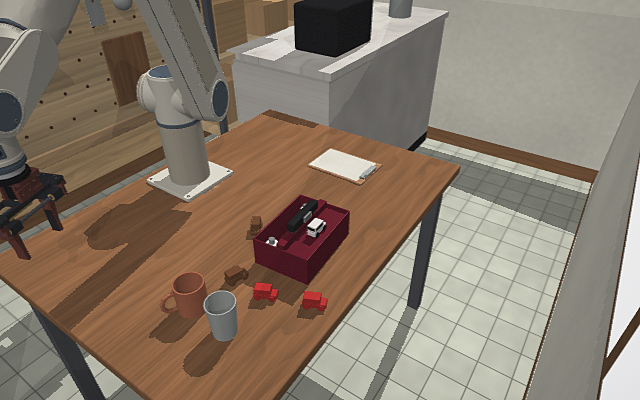

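View pics/side0.png

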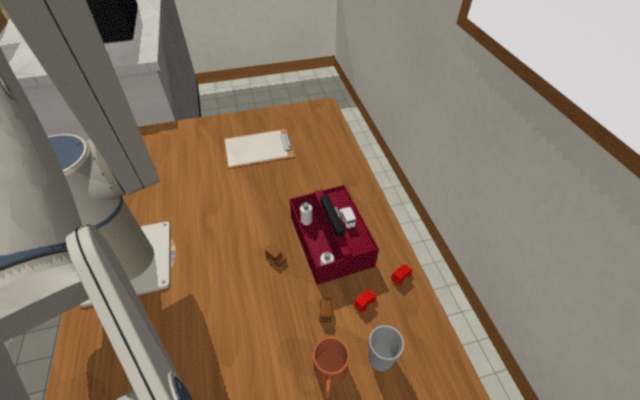

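The car shapes are: white on the tray at scene (316,228) and side (348,216), red at (265,292) and (314,301), and brown at (256,222) and (236,275). Only the white one on the tray fits the description. I'll enlarge it to confirm and read off corners.

Run:
```python
from h import *
a=load("scene0")["im"][190:285,245:355];b=load("side0")["im"][180:285,280:385]
cv2.imwrite("pics/c0.png",cv2.resize(a,None,fx=6,fy=6,interpolation=cv2.INTER_CUBIC))
cv2.imwrite("pics/c1.png",cv2.resize(b,None,fx=5.5,fy=5.5,interpolation=cv2.INTER_CUBIC))
```

```text
(no output)
```

View pics/c0.png

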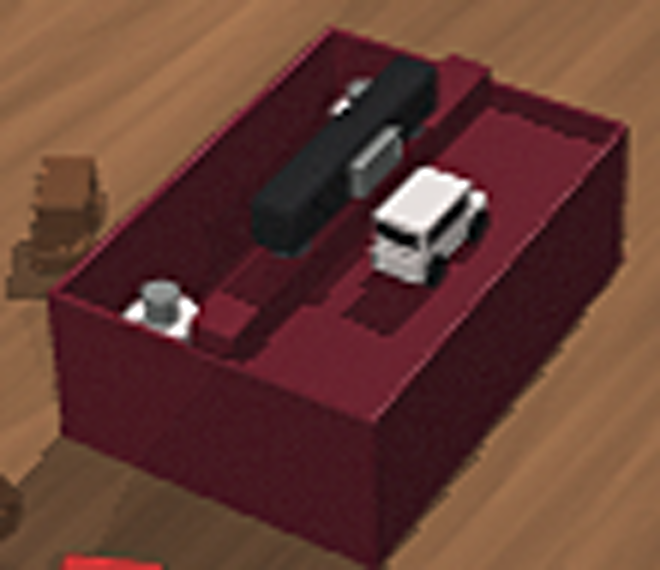

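View pics/c1.png

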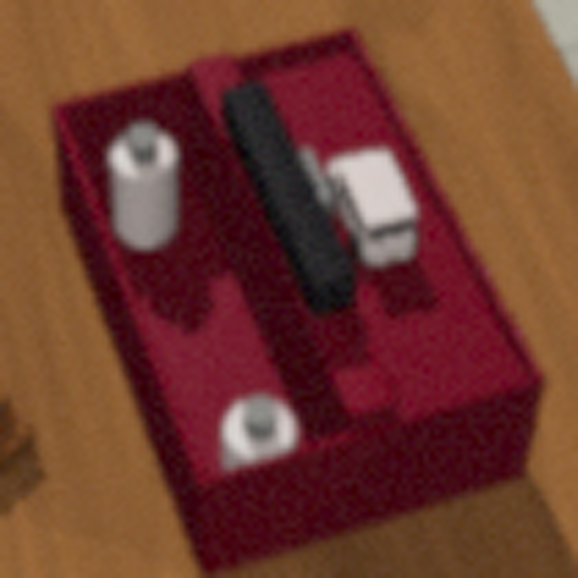

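Confirmed: the white car is on the tray beside the grey button (crop 1 at (425,225)). Next come the caddy pose from the rim corners and the car from its roof corners.

Run:
```python
from h import *
S=load("scene0");D=load("side0")
sc=lambda p:(p[0]/6+245-.4,p[1]/6+190-.4); sd=lambda p:(p[0]/5.5+280-.4,p[1]/5.5+180-.4)
# order: (-x,+y) (+x,+y) (+x,-y) (-x,-y)
cs=[(335,28),(628,125),(378,418),(52,293)]; cd=[(55,105),(355,32),(540,380),(200,487)]
m=[]
for lab,d,f,c in(("sc",S,sc,cs),("sd",D,sd,cd)):
    P=np.array([onz(d,*f(p),87)[:2] for p in c]);m.append(P)
    print(lab,P.round(1).tolist(),P.mean(0),np.hypot(*(P[1]-P[0])),np.hypot(*(P[2]-P[1])))
    u=(P[1]-P[0])+(P[2]-P[3]);v=(P[0]-P[3])+(P[1]-P[2]);print("yaw x",np.arctan2(u[1],u[0]),"yaw y-90",np.arctan2(v[1],v[0])-np.pi/2)
# grip bar top ends/edges at z130 scene: button
print("btn",onz(S,*sc((378,163)),117), "car roof sc", [onz(S,*sc(p),114)[:2].round(1) for p in[(378,207),(407,172),(472,180),(438,225)]])
print("car roof sd",[onz(D,*sd(p),114)[:2].round(1) for p in[(328,160),(388,150),(417,212),(367,228)]])
print("bar top sc",[onz(S,*sc(p),130)[:2].round(1) for p in[(398,58),(436,68),(300,200),(256,193)]])
print("bar top sd",[onz(D,*sd(p),130)[:2].round(1) for p in[(225,92),(268,88),(350,280),(308,300)]])
# bystanders, rough
for n,p in(("redA",(265,296)),("redB",(314,304)),("brA",(256,228)),("brB",(236,278)),("tin",(222,335)),("cup",(190,315)),("cb",(344,166))):print(n,onz(S,*p,0)[:2].round())
```

```text
sc [[462.4, 35.3], [626.7, 48.2], [645.1, -184.8], [479.9, -200.8]] [553.52802624 -75.51664512] 164.7407462690083 233.75891126330043
yaw x 0.08750591797957716 yaw y-90 0.07641861070546252
sd [[462.2, 33.3], [627.4, 43.1], [643.4, -189.5], [477.9, -203.6]] [552.71894537 -79.16763538] 165.45623677527223 233.05580923706125
yaw x 0.07206460122703284 yaw y-90 0.0673179500933605
btn [567.58217121 -74.71241959 117.        ] car roof sc [array([583.7, -97.6]), array([580. , -69.6]), array([607.5, -58. ]), array([612.9, -93.1])]
car roof sd [array([579.8, -59.4]), array([610. , -60.8]), array([ 611.4, -101. ]), array([ 585.4, -104.1])]
bar top sc [array([538.8, -17.5]), array([558. , -14.2]), array([ 564.6, -128.9]), array([ 545.7, -135.7])]
bar top sd [array([539.2, -17.5]), array([560.3, -20.4]), array([ 564.3, -142.1]), array([ 542.7, -147.9])]
redA [ 579. -281.]
redB [ 697. -233.]
brA [381. -86.]
brB [ 475. -276.]
tin [ 573. -429.]
cup [ 468. -431.]
cb [412. 375.]
```

Run:
```python
from h import *
o=ctrl.get_obs();R=cv2.Rodrigues(np.array(o["orientation"],float))[0];print(R.round(3),o["qpos"])
jz=np.arctan2(R[1,2],R[0,2]);print("jaw angle",jz)
```

```text
[[-0.931 -0.     0.366]
 [-0.366  0.001 -0.931]
 [ 0.    -1.    -0.001]] [-1.21499212e+00  4.23665352e-01  1.63049138e+00 -4.45018608e-05
  1.08859750e+00 -1.90050693e-02]
jaw angle -1.195966397690406
```

View pics/wrist0.png

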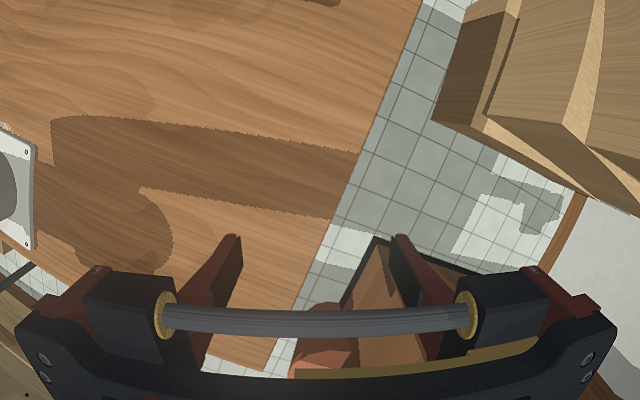

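```bash
python3 -m creep '[{"tx":46,"ty":62,"rz":-0.04},{"tx":92,"ty":125,"rz":-0.08},{"tx":138,"ty":187,"rz":-0.12},{"tx":184,"ty":250,"rz":-0.16},{"tx":230,"ty":312,"rz":-0.2},{"tx":276,"ty":375,"rz":-0.24},{"tx":322,"ty":437,"rz":-0.28},{"tx":367,"ty":500,"rz":-0.29},{"tx":367,"ty":500,"rz":-0.29},{"tx":367,"ty":500,"rz":-0.29}]'
python3 - <<'E'
from h import *
cap("wrist","w1");cap("side","s1");o=ctrl.get_obs();print(o["t"],o["ee_pos"],o["ft_force"])
R=cv2.Rodrigues(np.array(o["orientation"],float))[0];print(np.arctan2(R[1,2],R[0,2]))
E
```

```text
0.25 [ 228.74137176 -581.38604895  230.30442242] [ 0.27585277 -0.12902208 -0.13981908]
-1.1960469058916097schema error: expected keys tx, ty, tz, rx, ry, rz, fingers
```

View pics/w1.png

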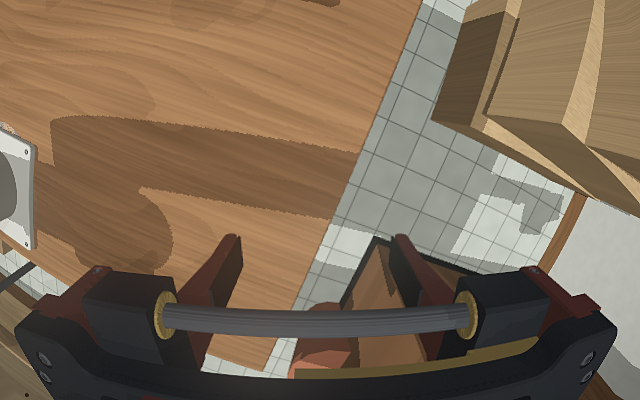

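All seven keys are required in every row.

```bash
python3 -m creep '[{"tx":46,"ty":62,"tz":0,"rx":0,"ry":0,"rz":-0.04,"fingers":0},{"tx":92,"ty":125,"tz":0,"rx":0,"ry":0,"rz":-0.08,"fingers":0},{"tx":138,"ty":187,"tz":0,"rx":0,"ry":0,"rz":-0.12,"fingers":0},{"tx":184,"ty":250,"tz":0,"rx":0,"ry":0,"rz":-0.16,"fingers":0},{"tx":230,"ty":312,"tz":0,"rx":0,"ry":0,"rz":-0.2,"fingers":0},{"tx":276,"ty":375,"tz":0,"rx":0,"ry":0,"rz":-0.24,"fingers":0},{"tx":322,"ty":437,"tz":0,"rx":0,"ry":0,"rz":-0.28,"fingers":0},{"tx":367,"ty":500,"tz":0,"rx":0,"ry":0,"rz":-0.29,"fingers":0},{"tx":367,"ty":500,"tz":0,"rx":0,"ry":0,"rz":-0.29,"fingers":0},{"tx":367,"ty":500,"tz":0,"rx":0,"ry":0,"rz":-0.29,"fingers":0}]'
python3 - <<'E'
from h import *
cap("wrist","w2");cap("side","s2");o=ctrl.get_obs();print(o["t"],o["ee_pos"],o["ft_force"])
R=cv2.Rodrigues(np.array(o["orientation"],float))[0];print(np.arctan2(R[1,2],R[0,2]))
E
```

```text
t: 1.5
ee_pos: [596.9, -79.6, 230.7]
orientation: [-0.093, 2.178, -2.178]
ft_force: [0.0, -0.0, 0.3]
width: 87.7
1.6 [598.56570838 -77.39374995 230.70529781] [ 0.39213128  0.66996223 -0.28612513]
-1.481112049506921
```

View pics/w2.png

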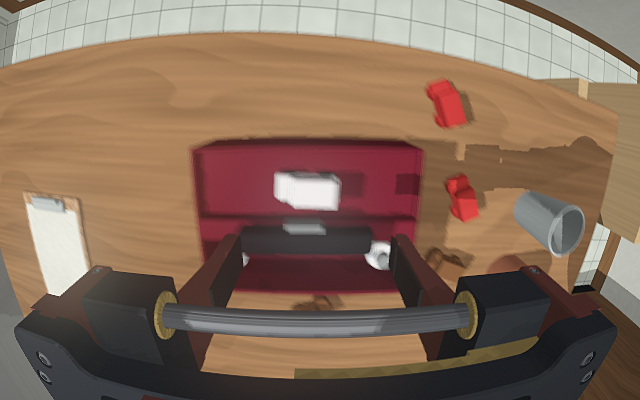

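Run:
```python
from h import *
cap("wrist","w3");o=ctrl.get_obs();print(o["t"],o["ee_pos"])
a=load("w3")["im"][130:290,180:430]
cv2.imwrite("pics/c3.png",cv2.resize(a,None,fx=3.2,fy=3.2,interpolation=cv2.INTER_CUBIC))
```

```text
1.65 [596.83151906 -79.39201252 230.39115259]
```

View pics/c3.png

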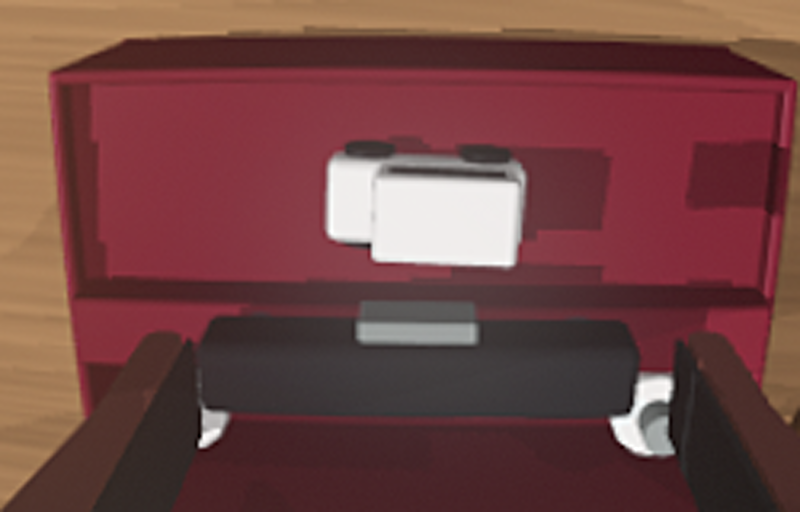

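Run:
```python
from h import *
d=load("w3");f=lambda p:(p[0]/3.2+180-.3,p[1]/3.2+130-.3)
for z,ps in((114,[(375,178),(521,184),(516,268),(371,263)]),(97,[(331,155),(329,238),(526,170)]),(130,[(205,320),(632,322),(635,412),(197,412)]),(87,[(52,72),(796,80)]),(117,[(360,320),(478,322)])):
    print(z,[onz(d,*f(p),z,True)[:2].round(1).tolist() for p in ps])
```

```text
114 [[609.0, -59.4], [611.0, -100.7], [585.7, -102.2], [583.5, -60.0]]
97 [[610.5, -45.0], [584.4, -45.9], [611.1, -103.7]]
130 [[567.7, -14.5], [578.0, -135.1], [549.5, -140.8], [537.6, -12.0]]
87 [[628.3, 47.8], [646.5, -188.0]]
117 [[566.6, -58.1], [569.1, -92.6]]
```

```bash
python3 -m creep '[{"tx":2,"ty":7,"tz":-50,"rx":0,"ry":0,"rz":0,"fingers":0},{"tx":2,"ty":7,"tz":-100,"rx":0,"ry":0,"rz":0,"fingers":0},{"tx":2,"ty":7,"tz":-125,"rx":0,"ry":0,"rz":0,"fingers":0},{"tx":2,"ty":7,"tz":-140,"rx":0,"ry":0,"rz":0,"fingers":0},{"tx":2,"ty":7,"tz":-140,"rx":0,"ry":0,"rz":0,"fingers":0},{"tx":2,"ty":7,"tz":-140,"rx":0,"ry":0,"rz":0,"fingers":140},{"tx":2,"ty":7,"tz":-140,"rx":0,"ry":0,"rz":0,"fingers":140},{"tx":2,"ty":7,"tz":-140,"rx":0,"ry":0,"rz":0,"fingers":140},{"tx":2,"ty":7,"tz":-140,"rx":0,"ry":0,"rz":0,"fingers":140},{"tx":2,"ty":7,"tz":-140,"rx":0,"ry":0,"rz":0,"fingers":140}]'
python3 - <<'E'
from h import *
cap("wrist","w4");cap("side","s4");o=ctrl.get_obs();print(o["t"],o["ee_pos"],o["ft_force"],o["width"])
a=load("w4")["im"][130:350,180:430]
cv2.imwrite("pics/c4.png",np.hstack([cv2.resize(a,(400,352)),cv2.resize(load("s4")["im"][170:280,280:400],(384,352))]))
E
```

```text
t: 2.9
ee_pos: [598.3, -74.6, 91.4]
orientation: [-0.091, 2.177, -2.178]
ft_force: [-1.2, 0.5, 6.1]
width: 59.7
3.0 [598.30202407 -74.6262946   91.39468105] [-1.16469428  0.32910935  5.95463761] 60.10866421386673
```

View pics/c4.png

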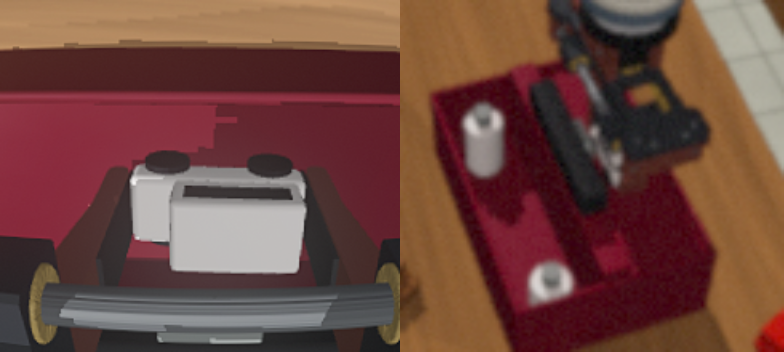

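```bash
python3 - <<'E'
from h import *
S=load("scene0")
for p in[(308,163),(330,149),(382,164),(362,183)]:print(onz(S,*p,5)[:2].round())
E
python3 -m creep '[{"tx":0,"ty":0,"tz":30,"rx":0,"ry":0,"rz":0,"fingers":140},{"tx":0,"ty":0,"tz":70,"rx":0,"ry":0,"rz":0,"fingers":140},{"tx":0,"ty":50,"tz":80,"rx":0,"ry":0,"rz":0,"fingers":140},{"tx":0,"ty":110,"tz":80,"rx":0,"ry":0,"rz":0,"fingers":140},{"tx":0,"ty":170,"tz":80,"rx":0,"ry":0,"rz":0,"fingers":140},{"tx":0,"ty":220,"tz":80,"rx":0,"ry":0,"rz":0,"fingers":140},{"tx":0,"ty":230,"tz":80,"rx":0,"ry":0,"rz":0,"fingers":140},{"tx":0,"ty":230,"tz":80,"rx":0,"ry":0,"rz":0,"fingers":140}]'
python3 - <<'E'
from h import *
cap("scene","s5");o=ctrl.get_obs();print(o["t"],o["ee_pos"],o["ft_force"],o["width"])
cv2.imwrite("pics/c5.png",cv2.resize(load("s5")["im"][110:310,220:400],None,fx=3,fy=3))
E
```

```text
[294. 311.]
[303. 448.]
[526. 460.]
[528. 306.]
t: 4.0
ee_pos: [597.5, 155.6, 170.3]
orientation: [-0.095, 2.177, -2.178]
ft_force: [-1.1, -0.8, 0.3]
width: 60.4
4.05 [597.56416335 154.72953186 170.39000812] [ 0.50903769 -0.36947814 -0.50574991] 59.76261380770358
```

View pics/c5.png

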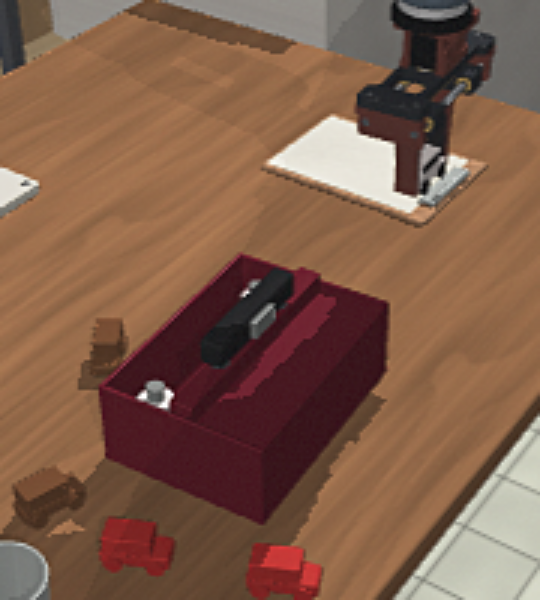

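```bash
python3 -m creep '[{"tx":0,"ty":10,"tz":-50,"rx":0,"ry":0,"rz":0,"fingers":140},{"tx":0,"ty":15,"tz":-100,"rx":0,"ry":0,"rz":0,"fingers":140},{"tx":0,"ty":15,"tz":-140,"rx":0,"ry":0,"rz":0,"fingers":140},{"tx":0,"ty":15,"tz":-150,"rx":0,"ry":0,"rz":0,"fingers":140},{"tx":0,"ty":15,"tz":-154,"rx":0,"ry":0,"rz":0,"fingers":140},{"tx":0,"ty":15,"tz":-154,"rx":0,"ry":0,"rz":0,"fingers":140},{"tx":0,"ty":15,"tz":-154,"rx":0,"ry":0,"rz":0,"fingers":140}]'
python3 - <<'E'
from h import *
cap("side","s6");cap("scene","s6b");o=ctrl.get_obs();print(o["t"],o["ee_pos"],o["ft_force"],o["width"])
a=load("s6")["im"][90:200,270:400];b=load("s6b")["im"][130:240,310:440]
cv2.imwrite("pics/c6.png",np.hstack([cv2.resize(a,(390,330)),cv2.resize(b,(390,330))]))
E
```

```text
t: 4.92
ee_pos: [598.9, 170.5, 18.3]
orientation: [-0.089, 2.178, -2.176]
ft_force: [0.1, -0.5, -1.0]
width: 60.3
5.025 [598.54168955 170.58509194  17.8730269 ] [-0.07721903  0.66998309 -0.34907946] 59.883705586365764
```

View pics/c6.png

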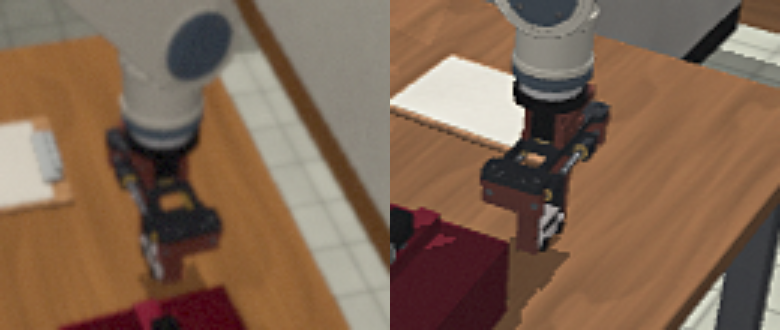

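```bash
for i in 1; do python3 -m creep '[{"tx":0,"ty":0,"tz":-1.5,"rx":0,"ry":0,"rz":0,"fingers":140},{"tx":0,"ty":0,"tz":-3,"rx":0,"ry":0,"rz":0,"fingers":140},{"tx":0,"ty":0,"tz":-3,"rx":0,"ry":0,"rz":0,"fingers":140}]'; done;  python3 -m creep '[{"tx":0,"ty":0,"tz":-1,"rx":0,"ry":0,"rz":0,"fingers":140},{"tx":0,"ty":0,"tz":-1,"rx":0,"ry":0,"rz":0,"fingers":140}]'
```

```text
t: 5.4
ee_pos: [597.8, 170.4, 13.6]
orientation: [-0.092, 2.178, -2.178]
ft_force: [0.5, 0.2, -0.5]
width: 60.4
t: 5.65
ee_pos: [597.9, 170.5, 13.4]
orientation: [-0.092, 2.178, -2.178]
ft_force: [-2.2, -0.3, 7.2]
width: 59.8
```

The car is touching down (7 N up), so I'll release and rise.

```bash
python3 -m creep '[{"tx":0,"ty":0,"tz":0,"rx":0,"ry":0,"rz":0,"fingers":0},{"tx":0,"ty":0,"tz":0,"rx":0,"ry":0,"rz":0,"fingers":0},{"tx":0,"ty":0,"tz":0,"rx":0,"ry":0,"rz":0,"fingers":0},{"tx":0,"ty":0,"tz":0,"rx":0,"ry":0,"rz":0,"fingers":0},{"tx":0,"ty":0,"tz":40,"rx":0,"ry":0,"rz":0,"fingers":0},{"tx":0,"ty":0,"tz":100,"rx":0,"ry":0,"rz":0,"fingers":0},{"tx":0,"ty":0,"tz":160,"rx":0,"ry":0,"rz":0,"fingers":0},{"tx":0,"ty":0,"tz":190,"rx":0,"ry":0,"rz":0,"fingers":0},{"tx":0,"ty":0,"tz":190,"rx":0,"ry":0,"rz":0,"fingers":0}]'
python3 - <<'E'
from h import *
cap("wrist","w7");cap("scene","s7");o=ctrl.get_obs();print(o["t"],o["ee_pos"],o["ft_force"],o["width"])
cv2.imwrite("pics/c7.png",np.hstack([cv2.resize(load("w7")["im"][100:300,160:460],(450,300)),cv2.resize(load("s7")["im"][130:240,310:440],(350,300))]))
E
```

```text
t: 6.78
ee_pos: [599.4, 170.8, 205.5]
orientation: [-0.086, 2.177, -2.174]
ft_force: [0.3, -0.7, -0.5]
width: 87.9
6.875 [597.23346601 170.25830702 201.82777899] [0.22988813 0.52303141 0.41266126] 87.80124425895912
```

View pics/c7.png

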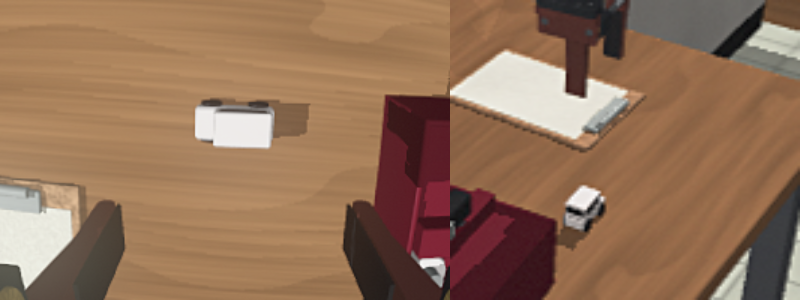

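Car is upright on the table, about 250 mm from the caddy. Now over the grip bar, with a quarter turn.

```bash
python3 -m creep '[{"tx":-5,"ty":-30,"tz":15,"rx":0,"ry":0,"rz":0.18,"fingers":0},{"tx":-10,"ty":-60,"tz":20,"rx":0,"ry":0,"rz":0.36,"fingers":0},{"tx":-15,"ty":-90,"tz":20,"rx":0,"ry":0,"rz":0.54,"fingers":0},{"tx":-20,"ty":-120,"tz":20,"rx":0,"ry":0,"rz":0.72,"fingers":0},{"tx":-25,"ty":-150,"tz":20,"rx":0,"ry":0,"rz":0.9,"fingers":0},{"tx":-30,"ty":-180,"tz":20,"rx":0,"ry":0,"rz":1.08,"fingers":0},{"tx":-35,"ty":-210,"tz":20,"rx":0,"ry":0,"rz":1.26,"fingers":0},{"tx":-40,"ty":-235,"tz":20,"rx":0,"ry":0,"rz":1.44,"fingers":0},{"tx":-42,"ty":-247,"tz":20,"rx":0,"ry":0,"rz":1.56,"fingers":0},{"tx":-42,"ty":-247,"tz":20,"rx":0,"ry":0,"rz":1.56,"fingers":0}]'
python3 - <<'E'
from h import *
cap("side","s8");cap("scene","s8b");cap("wrist","w8");o=ctrl.get_obs();print(o["t"],o["ee_pos"],o["ft_force"],o["width"])
R=cv2.Rodrigues(np.array(o["orientation"],float))[0];print(np.arctan2(R[1,2],R[0,2]))
cv2.imwrite("pics/c8.png",cv2.resize(load("w8")["im"][100:400,140:500],None,fx=2,fy=2,interpolation=cv2.INTER_CUBIC))
E
```

```text
t: 8.12
ee_pos: [554.6, -77.1, 220.6]
orientation: [-1.244, 1.159, -1.154]
ft_force: [-0.6, 0.7, -0.4]
width: 88.0
8.275 [555.43720528 -76.05940747 221.60854833] [ 0.95558812  0.22602528 -0.10824965] 87.90626721474464
0.07212288620912632
```

View pics/c8.png

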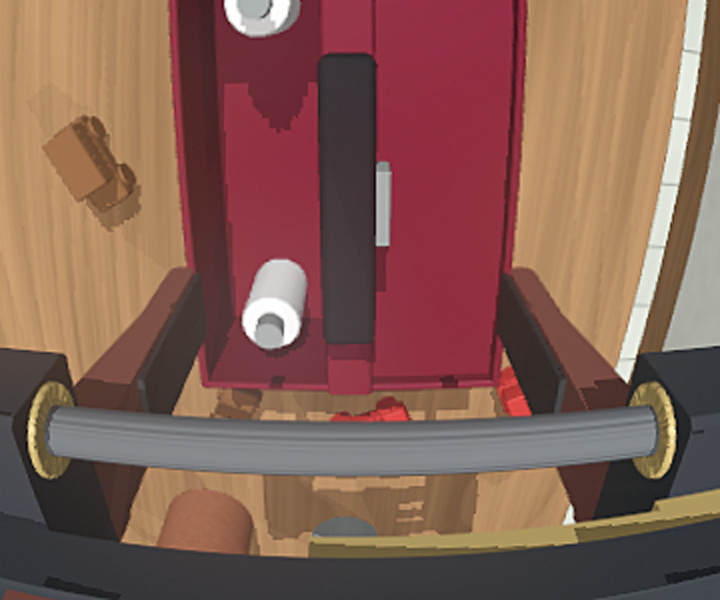

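Run:
```python
from h import *
d=load("w8");f=lambda p:(p[0]/2+140-.25,p[1]/2+100-.25)
P=np.array([onz(d,*f(p),130,True)[:2] for p in[(320,57),(375,57),(374,342),(326,342)]]);print(P.round(1),P.mean(0))
print([onz(d,*f(p),126,True)[:2].round(1).tolist() for p in[(390,166),(389,246)]])
print([onz(d,*f(p),87,True)[:2].round(1).tolist() for p in[(173,80),(525,80),(500,387),(203,386)]])
```

```text
[[ 538.3  -12.2]
 [ 559.9  -10.6]
 [ 569.8 -137. ]
 [ 548.  -138.6]] [553.9988607  -74.60768317]
[[569.8, -55.5], [572.6, -91.1]]
[[466.1, -29.5], [634.1, -17.7], [647.8, -188.5], [479.1, -200.1]]
```

```bash
python3 -m creep '[{"tx":1.5,"ty":1,"tz":-50,"rx":0,"ry":0,"rz":0,"fingers":0},{"tx":1.5,"ty":1,"tz":-90,"rx":0,"ry":0,"rz":0,"fingers":0},{"tx":1.5,"ty":1,"tz":-108,"rx":0,"ry":0,"rz":0,"fingers":0},{"tx":1.5,"ty":1,"tz":-113,"rx":0,"ry":0,"rz":0,"fingers":0},{"tx":1.5,"ty":1,"tz":-113,"rx":0,"ry":0,"rz":0,"fingers":120},{"tx":1.5,"ty":1,"tz":-113,"rx":0,"ry":0,"rz":0,"fingers":140}]'
python3 - <<'E'
from h import *
cap("side","s9");cap("scene","s9b");cap("wrist","w9");o=ctrl.get_obs();print(o["t"],o["ee_pos"],o["ft_force"],o["width"])
a=load("s9")["im"][170:290,270:390];b=load("w9")["im"][100:400,170:470]
cv2.imwrite("pics/c9.png",np.hstack([cv2.resize(a,(400,400)),cv2.resize(b,(400,400))]))
E
```

```text
t: 9.02
ee_pos: [558.3, -75.7, 111.0]
orientation: [-1.242, 1.153, -1.156]
ft_force: [-0.1, -0.1, 0.2]
width: 71.5
9.175 [557.86822447 -75.71141675 110.63475928] [-0.784337    0.16129172  1.03704243] 59.346430836007706
```

View pics/c9.png

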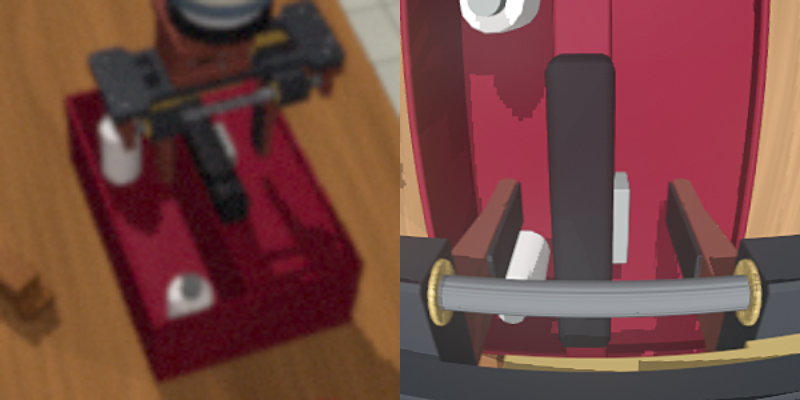

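```bash
python3 -m creep '[{"tx":0,"ty":0,"tz":-2,"rx":0,"ry":0,"rz":0,"fingers":160},{"tx":0,"ty":0,"tz":-3,"rx":0,"ry":0,"rz":0,"fingers":175},{"tx":0,"ty":0,"tz":-3,"rx":0,"ry":0,"rz":0,"fingers":255},{"tx":0,"ty":0,"tz":-3,"rx":0,"ry":0,"rz":0,"fingers":255},{"tx":0,"ty":0,"tz":-3,"rx":0,"ry":0,"rz":0,"fingers":255},{"tx":0,"ty":0,"tz":-3,"rx":0,"ry":0,"rz":0,"fingers":255}]'
python3 - <<'E'
from h import *
cap("side","s10");cap("wrist","w10");o=ctrl.get_obs();print(o["t"],o["ee_pos"],o["ft_force"],o["width"])
a=load("s10")["im"][170:290,270:390];b=load("w10")["im"][100:400,170:470]
cv2.imwrite("pics/c10.png",np.hstack([cv2.resize(a,(400,400)),cv2.resize(b,(400,400))]))
E
```

```text
t: 9.93
ee_pos: [554.6, -75.7, 106.5]
orientation: [-1.247, 1.158, -1.151]
ft_force: [-9.4, -1.0, 7.4]
width: 24.0
10.025 [554.52307805 -75.64839454 106.44458414] [-9.69105038 -1.56889732  8.12045891] 23.64886284499173
```

View pics/c10.png

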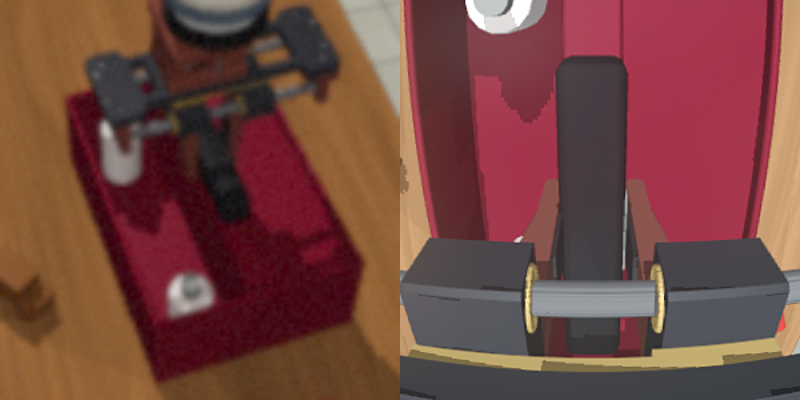

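Width is about 24 mm, so the button is in. I'll ease the side load by 3 mm in x, then start the pull.

```bash
python3 -m creep '[{"tx":-2,"ty":0,"tz":1,"rx":0,"ry":0,"rz":0,"fingers":255},{"tx":-3,"ty":0,"tz":2,"rx":0,"ry":0,"rz":0,"fingers":255},{"tx":-3,"ty":0,"tz":2,"rx":0,"ry":0,"rz":0,"fingers":255}]';python3 -m creep '[{"tx":0,"ty":0,"tz":4,"rx":0,"ry":0,"rz":0,"fingers":255},{"tx":0,"ty":0,"tz":8,"rx":0,"ry":0,"rz":0,"fingers":255},{"tx":0,"ty":0,"tz":12,"rx":0,"ry":0,"rz":0,"fingers":255},{"tx":0,"ty":0,"tz":16,"rx":0,"ry":0,"rz":0,"fingers":255},{"tx":0,"ty":0,"tz":20,"rx":0,"ry":0,"rz":0,"fingers":255},{"tx":0,"ty":0,"tz":20,"rx":0,"ry":0,"rz":0,"fingers":255}]'
python3 - <<'E'
from h import *
cap("side","s11");cap("scene","s11b");o=ctrl.get_obs();print(o["t"],o["ee_pos"],o["ft_force"],o["width"])
a=load("s11")["im"][170:290,270:390];b=load("s11b")["im"][170:290,240:360]
cv2.imwrite("pics/c11.png",np.hstack([cv2.resize(a,(400,400)),cv2.resize(b,(400,400))]))
E
```

```text
t: 10.4
ee_pos: [554.0, -75.7, 108.5]
orientation: [-1.244, 1.155, -1.154]
ft_force: [-2.2, -1.1, -0.6]
width: 23.8
t: 11.15
ee_pos: [554.4, -75.5, 129.0]
orientation: [-1.243, 1.154, -1.155]
ft_force: [-4.5, -1.8, -0.5]
width: 23.9
11.25 [554.35628916 -75.51438488 128.74991206] [-3.66435082 -0.64048812 -0.97381159] 23.64176804475185
```

View pics/c11.png

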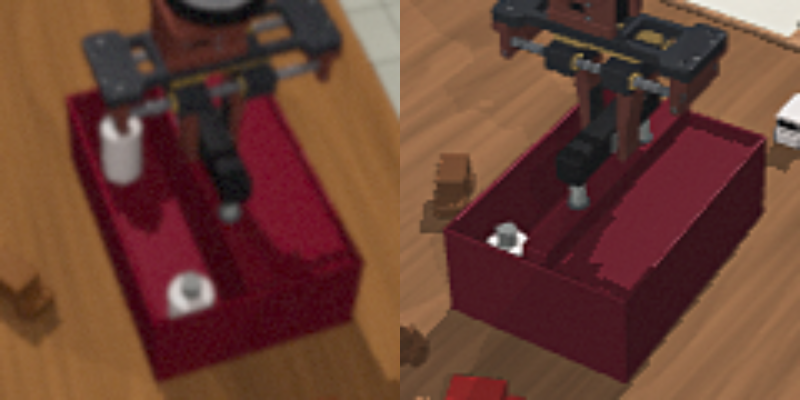

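The bar has risen with its tubes showing and the caddy is still flat on the table. I'll continue the pull past the first stop.

```bash
python3 -m creep '[{"tx":-1,"ty":0,"tz":6,"rx":0,"ry":0,"rz":0,"fingers":255},{"tx":-1,"ty":0,"tz":12,"rx":0,"ry":0,"rz":0,"fingers":255},{"tx":-1,"ty":0,"tz":18,"rx":0,"ry":0,"rz":0,"fingers":255},{"tx":-1,"ty":0,"tz":24,"rx":0,"ry":0,"rz":0,"fingers":255},{"tx":-1,"ty":0,"tz":30,"rx":0,"ry":0,"rz":0,"fingers":255},{"tx":-1,"ty":0,"tz":36,"rx":0,"ry":0,"rz":0,"fingers":255},{"tx":-1,"ty":0,"tz":40,"rx":0,"ry":0,"rz":0,"fingers":255},{"tx":-1,"ty":0,"tz":43,"rx":0,"ry":0,"rz":0,"fingers":255},{"tx":-1,"ty":0,"tz":46,"rx":0,"ry":0,"rz":0,"fingers":255},{"tx":-1,"ty":0,"tz":46,"rx":0,"ry":0,"rz":0,"fingers":255}]';python3 -m creep '[{"tx":0,"ty":0,"tz":5,"rx":0,"ry":0,"rz":0,"fingers":255},{"tx":0,"ty":0,"tz":10,"rx":0,"ry":0,"rz":0,"fingers":255},{"tx":0,"ty":0,"tz":15,"rx":0,"ry":0,"rz":0,"fingers":255},{"tx":0,"ty":0,"tz":20,"rx":0,"ry":0,"rz":0,"fingers":255},{"tx":0,"ty":0,"tz":25,"rx":0,"ry":0,"rz":0,"fingers":255},{"tx":0,"ty":0,"tz":30,"rx":0,"ry":0,"rz":0,"fingers":255},{"tx":0,"ty":0,"tz":30,"rx":0,"ry":0,"rz":0,"fingers":255}]'
python3 - <<'E'
from h import *
cap("side","s12");cap("scene","s12b");o=ctrl.get_obs();print(o["t"],o["ee_pos"],o["ft_force"],o["width"])
a=load("s12")["im"][150:290,270:410];b=load("s12b")["im"][150:290,230:370]
cv2.imwrite("pics/c12.png",np.hstack([cv2.resize(a,(400,400)),cv2.resize(b,(400,400))]))
E
```

```text
t: 12.5
ee_pos: [553.2, -75.6, 174.8]
orientation: [-1.243, 1.155, -1.154]
ft_force: [1.5, -0.4, -2.3]
width: 24.0
t: 13.38
ee_pos: [553.0, -75.5, 205.0]
orientation: [-1.244, 1.155, -1.154]
ft_force: [-1.6, -0.0, -2.3]
width: 23.9
13.475 [553.0634539  -75.5707424  204.63570752] [-0.21863646 -0.26296752 -2.53178563] 23.90084261461001
```

View pics/c12.png

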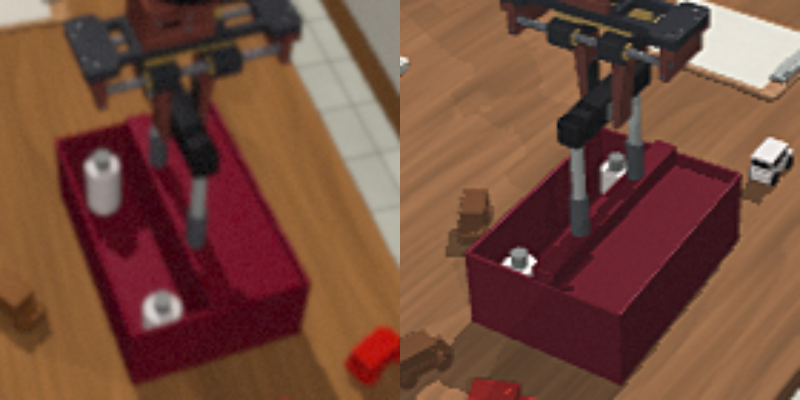

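Both tube stages are now visible (upper light, lower dark) and the caddy is still on the table. Now to the second stop (TCP about 228), then a slow lift.

```bash
python3 -m creep '[{"tx":0,"ty":0,"tz":5,"rx":0,"ry":0,"rz":0,"fingers":255},{"tx":0,"ty":0,"tz":10,"rx":0,"ry":0,"rz":0,"fingers":255},{"tx":0,"ty":0,"tz":15,"rx":0,"ry":0,"rz":0,"fingers":255},{"tx":0,"ty":0,"tz":19,"rx":0,"ry":0,"rz":0,"fingers":255},{"tx":0,"ty":0,"tz":22,"rx":0,"ry":0,"rz":0,"fingers":255},{"tx":0,"ty":0,"tz":24,"rx":0,"ry":0,"rz":0,"fingers":255},{"tx":0,"ty":0,"tz":26,"rx":0,"ry":0,"rz":0,"fingers":255},{"tx":0,"ty":0,"tz":28,"rx":0,"ry":0,"rz":0,"fingers":255},{"tx":0,"ty":0,"tz":30,"rx":0,"ry":0,"rz":0,"fingers":255},{"tx":0,"ty":0,"tz":30,"rx":0,"ry":0,"rz":0,"fingers":255}]';python3 -m creep '[{"tx":0,"ty":0,"tz":3,"rx":0,"ry":0,"rz":0,"fingers":255},{"tx":0,"ty":0,"tz":6,"rx":0,"ry":0,"rz":0,"fingers":255},{"tx":0,"ty":0,"tz":10,"rx":0,"ry":0,"rz":0,"fingers":255},{"tx":0,"ty":0,"tz":10,"rx":0,"ry":0,"rz":0,"fingers":255}]'
python3 - <<'E'
from h import *
cap("side","s13");cap("scene","s13b");o=ctrl.get_obs();print(o["t"],o["ee_pos"],o["ft_force"],o["moment"],o["width"])
a=load("s13")["im"][150:290,270:410];b=load("s13b")["im"][150:290,230:370]
cv2.imwrite("pics/c13.png",np.hstack([cv2.resize(a,(400,400)),cv2.resize(b,(400,400))]))
E
```

```text
t: 14.72
ee_pos: [553.5, -75.6, 234.9]
orientation: [-1.243, 1.154, -1.155]
ft_force: [0.4, -0.1, -7.0]
width: 24.1
t: 15.22
ee_pos: [553.6, -75.7, 245.2]
orientation: [-1.243, 1.154, -1.155]
ft_force: [-0.6, 0.4, -7.2]
width: 23.7
15.325 [553.30076187 -75.5822001  244.73447347] [-0.25686232  0.51619456 -7.01758331] [ 0.01214894 -0.08349032  0.01991851] 23.71202040331634
```

View pics/c13.png

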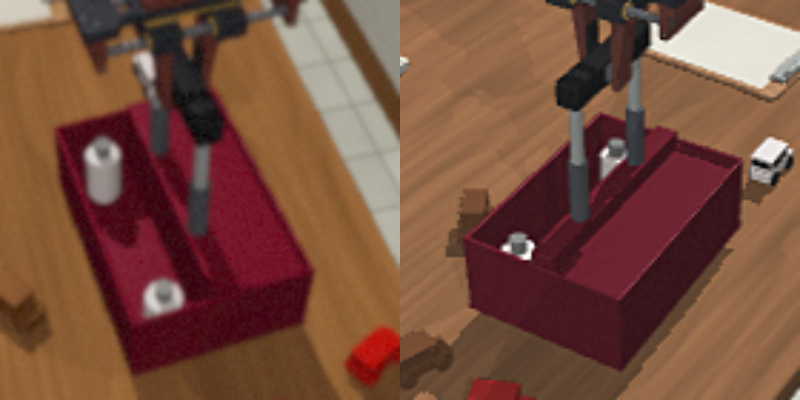

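The full 7 N weight is on the wrist and the caddy is off the table, level. Lifting 25 mm more and settling.

```bash
python3 -m creep '[{"tx":0,"ty":0,"tz":3,"rx":0,"ry":0,"rz":0,"fingers":255},{"tx":0,"ty":0,"tz":7,"rx":0,"ry":0,"rz":0,"fingers":255},{"tx":0,"ty":0,"tz":11,"rx":0,"ry":0,"rz":0,"fingers":255},{"tx":0,"ty":0,"tz":15,"rx":0,"ry":0,"rz":0,"fingers":255},{"tx":0,"ty":0,"tz":19,"rx":0,"ry":0,"rz":0,"fingers":255},{"tx":0,"ty":0,"tz":22,"rx":0,"ry":0,"rz":0,"fingers":255},{"tx":0,"ty":0,"tz":25,"rx":0,"ry":0,"rz":0,"fingers":255},{"tx":0,"ty":0,"tz":25,"rx":0,"ry":0,"rz":0,"fingers":255},{"tx":0,"ty":0,"tz":25,"rx":0,"ry":0,"rz":0,"fingers":255},{"tx":0,"ty":0,"tz":25,"rx":0,"ry":0,"rz":0,"fingers":255}]'
python3 - <<'E'
from h import *
cap("side","s14");cap("scene","s14b");o=ctrl.get_obs();print(o["t"],o["ee_pos"],o["ft_force"],o["moment"],o["width"])
a=load("s14")["im"][130:290,270:430];b=load("s14b")["im"][130:290,230:390]
cv2.imwrite("pics/c14.png",np.hstack([cv2.resize(a,(400,400),interpolation=2),cv2.resize(b,(400,400),interpolation=2)]))
E
```

```text
t: 16.58
ee_pos: [553.2, -75.6, 269.5]
orientation: [-1.243, 1.155, -1.154]
ft_force: [-0.1, 0.5, -6.4]
width: 23.6
16.675 [553.25321152 -75.57449397 269.53162506] [-0.1224398   0.84463494 -6.59542809] [ 0.03436908 -0.06224537  0.06095619] 23.730567496070123
```

View pics/c14.png

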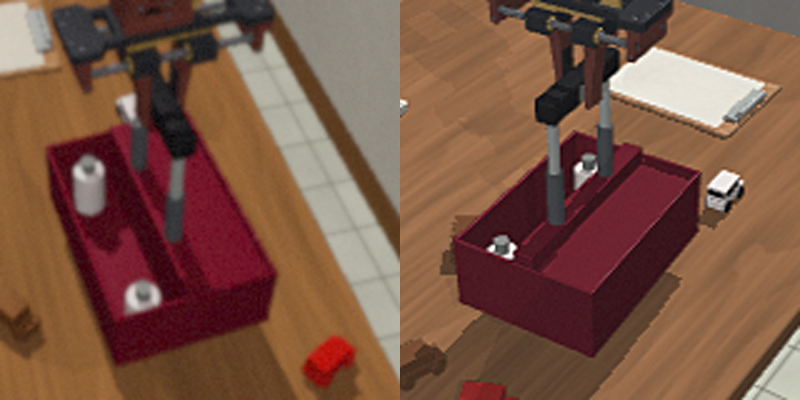

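View pics/s14b.png

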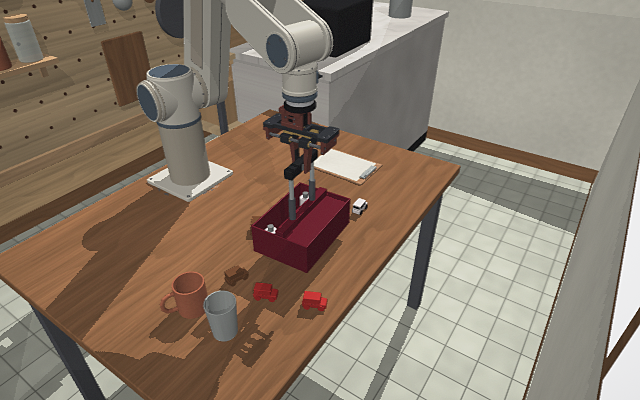

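The caddy hangs level with both stages out, the car stands at scene (360,206), and the tin, cup and board look unmoved. I'll check the rim height by triangulating from the two views.

Run:
```python
from h import *
S=load("s14b");D=load("s14")
k=2.5
A=[((c[0]-400)/k+230-.3,c[1]/k+130-.3) for c in[(577,132),(700,173),(592,293),(457,237)]]
B=[(c[0]/k+270-.3,c[1]/k+130-.3) for c in[(46,148),(176,117),(274,278),(108,340)]]
Pm=lambda d:d["K"]@np.hstack([cv2.Rodrigues(d["r"])[0],d["t"].reshape(3,1)])
X=cv2.triangulatePoints(Pm(S),Pm(D),np.array(A,float).T,np.array(B,float).T);X=(X[:3]/X[3]).T
print(X.round(1),"underside z",X[:,2].mean()-87)
o=ctrl.get_obs();print(o["t"],o["ee_pos"],o["width"],np.abs(o["qvel"]).max())
a=S["im"].astype(int);b=load("scene0")["im"].astype(int)
for n,(x0,x1,y0,y1) in dict(tin=(204,240,290,342),cup=(160,206,272,320),board=(340,384,150,186)).items():print(n,np.abs(a-b)[y0:y1,x0:x1].mean())
```

```text
[[ 461.4   37.4  126.6]
 [ 618.7   59.1  115.6]
 [ 642.8 -188.1  126.6]
 [ 472.5 -200.6  122. ]] underside z 35.699699746162324
16.675 [553.25321152 -75.57449397 269.53162506] 23.730567496070123 0.002352124473314716
tin 10.1369301994302
cup 3.7706823671497585
board 4.433922558922559
```

Run:
```python
from h import *
print(ctrl.close_job());o=ctrl.get_obs();print(o["t"],o["ft_force"],o["width"],o["ee_pos"])
```

```text
the job is handed in; nothing more can be done
None
the job is handed in; nothing more can be done
```

The job is handed in at about 17 s of the 51 s allowed, with every step carried out; no verdict was reported.

I gripped the white car by nose and tail, stood it on the table about 250 mm from the caddy's centre and let go. I then pinched the button, drew the handle past its first stop to its second, and lifted the caddy.

Last checks before handing in:
- **Grip and lift:** about 6.6–7 N hung on the wrist, which is the caddy's full weight. Finger opening held at about 23.7 mm and the arm was at rest.
- **Caddy height:** two-view triangulation put the underside at about 36 mm, while the arm's rise (161 mm less 120 mm of handle travel) gives about 41 mm. I take the 5 mm gap as corner-reading error. The triangulated corners scattered by 11 mm in height, but the caddy looks level in both views.
- **Car:** upright on its wheels on the table.
- **Tin, cup and clip board:** all look unmoved. The tin's image patch differed from the start more than the others did (10 against about 4 grey levels). I put that down to the new shadow beside it and did not measure its position again.
- **Finger opening:** 23.7 mm is slightly under the stated 25 mm for a pressed button. The button did release, since the handle came out while the caddy stayed on the table.

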